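# Seat the double lid, lift off the outer lid

### The job

The small inner lid and the outer lid are nested together on the shelf: carry both as one, by the inner lid's slim stem, to the canister that holds the breaker bar adapter (not the one with the wheel nut), lower them gently until the inner lid is fully seated in its mouth, and let go. Then take the outer lid by its wide collar and lift it straight off alone, leaving the inner lid seated and undisturbed so that its seal can be checked; finish while still holding the outer lid in the gripper, steady, about 10 cm above where it sat, and leave everything else where it is.

Things in the scene. Friction and masses are not known exactly. Their poses are not given: they have to be found in the camera images.
- stem (a point): Point on the axis of the inner lid's upright round steel stem, 8 mm below its top: the place to grip it. The stem is 16 mm in diameter and stands 30 mm out of the outer lid's collar (the point is 22 mm above the collar's top edge). One piece with the inner lid; lifting it carries both lids. z up when level.
- flange (a point): Point on the inner lid's axis, level with the underside of its flange (hidden under the outer lid at first), 60 mm below stem. When the inner lid is seated it coincides with the canister's mouth point. z up when level.
- collar (a point): Point on the axis of the outer lid's collar, 8 mm below the collar's top edge: the height to grip it. The collar is an upright round tube, 40 mm outer and 30 mm inner diameter, 30 mm tall, the stem passing freely through it; the point is 22 mm above the disc's top. While nested it is 30 mm below stem and the stem's top is 38 mm above it.
- can1_mouth (a point): Centre of the mouth, level with the rim, of the left (+y) open steel canister: fixed (magnetic base), 90 mm outer and 84 mm inner diameter, 55 mm high, floor 4 mm thick; the plug has 3 mm play all round in it. Seated, the inner lid's flange lies on the rim. z up.
- can2_mouth (a point): The same for the right (-y) canister, identical to the other.
- adapter_mid (a point): Middle of the breaker bar adapter: dark steel, 57 mm long, a 25 mm diameter barrel with a narrower 12.5 mm square stub, lying along its own x on the floor of one canister or the other.
- nut_mid (a point): Middle of the hexagonal wheel nut: dark steel, about 32 mm across, 22 mm high, with a hole, lying flat on the floor of the other canister.
- gauge: Pencil-style steel tyre pressure gauge lying flat, 141 long, 12 wide, 13 high, along its own x; between the canisters (sizes in mm); origin under its middle. A bystander, to be left alone.
- pry_tool: Yellow hard silicone hubcap pry tool lying flat, 200 x 34 x 10, along its own x; on the left (sizes in mm); origin under its middle. A bystander, to be left alone.
- spray: Upright spray can, 66 diameter, 160 high, on the right (sizes in mm); origin under its middle. A bystander, to be left alone.
- grease: Upright jar, 70 diameter, 70 high, on the left (sizes in mm); origin under its middle. A bystander, to be left alone.
- socket: Steel deep socket standing upright, 32 diameter, 50 high, beyond the canisters (sizes in mm); origin under its middle. A bystander, to be left alone.
- wrench: Steel wrench lying flat along its own x, about 180 long, on the right (sizes in mm); origin under its middle. A bystander, to be left alone.
- inner_lid: The inner lid, 220 g more or less, standing on its plug on the shelf at first: plug 78 mm diameter, tapering to 70 at the foot, 10 mm deep; above it a flange 90 mm diameter, 5 mm thick; then the stem, top 78 mm above the underside. Origin on the axis at the plug's underside, 70 mm below stem.
- outer_lid: The outer lid, 160 g more or less: a steel ring disc 104 mm diameter, 3 mm thick, with a 4 mm skirt round the inner lid's flange (4 mm play all round) and the collar on top. It merely rests on that flange; lifting the collar takes it off alone. Origin on the axis level with the skirt's lower edge, 29 mm below collar.

How it is judged:
By the outcome, as a careful person would: the job done as asked, in the order asked, and still so for the second after the job is handed in, while the arm keeps its last pose, push and grip.
It also fails if it takes over 53 s, if anything falls off the work surface, if the arm or the gripper's body presses on something with over 40 N, if the wrist force passes 120 N, or if a joint passes its speed limit or range.

### The arm

A 7-joint arm with a two-finger parallel gripper is mounted at the origin on the work surface. World frame = base frame: x ahead of the robot, y to its left, z up, the work surface at z = 0. Lengths are in m, angles in rad, forces in N, time in s.
With the tool pointing down it reaches from about 0.375 to 0.925 m from the base axis. Payload 3.1 kg.
Tool frame: the origin (TCP) lies between the finger pads; the fingertips stand ctrl.tip_reach ahead of it and the grasp point (between the pads) lies 11 mm behind it (ctrl.tip_reach is the distance from the TCP to the fingertips, in m); z points along the fingers, y is the line along which they close (so a half turn about z gives the same grasp; the last joint's range is limited). The gripper opens to 85 mm and grips with 20 to 120 N. Pads are 22 mm wide; open, the fingers measure 114 mm over their backs; the gripper's body (76 mm by 85 mm) begins 54 mm behind the grasp point. The pads swing forward as they close: fully open they stand 13 mm farther back than shut.
Start: joints at [1.251, 0.383, 0.044, 1.598, -0.018, 1.161, -0.05], TCP at [0.143, -0.634, 0.239] pointing down, gripper open.
Joint ranges: [-2.61, 2.61], [-0.41, 2.15], [-1.48, 1.57], [0, 2.5], [-1.57, 4.71], [0.05, 1.97], [-2.85, 2.85]. Speed limits (rad/s): [2.79, 2.79, 3.14, 3.14, 3.14, 3.14, 3.14].

### API

Orientations are given as a unit quaternion [w, x, y, z].
In Python, from plant import ctrl, cams, search_frame, masks_of, landmark_of gives the robot as it stands. The module is installed in compiled form; this text tells all that it offers.
- The arm moves only by the tool play_rows, never from a script. Its argument "rows" is a list of rows, each a list of 7 numbers: the shift along the tool's x, y, z in m, then the turn, a rotation vector about the tool's x, y, z in rad, then the closure, from -1 (fully open) to 1 (shut). A call has 1 to 20 rows; each row shifts and turns the commanded pose from where the row before left it, along the tool's axes as they then stand; what a row does not reach is not made up. A row lasts 1/10 s, in which the tool goes at most 50 mm and 8.59 degrees, less where a joint would pass 70% of its speed; a pose out of reach is approached as far as the arm can. A call is refused whole if a number of a shift passes 0.05 or a number of a turn 0.15, either way. A call with a gripper value outside its range is refused whole. The fingers move at their own pace and stop on an object; "newtons" is the grip in N (left out, the last holds). Time passes only in rows, so rows that do not move let the fingers close. It gives the time, the measured TCP pose, the force, the opening and the grip force at its end, in the units of the state.
- ctrl.get_obs(): the state, without advancing time (a new reading comes with each control period).
- cams.camera(name): name is "side" or "top"; returns a dict with "image" (400x640x3 uint8, blue, green, red), "intrinsics" (3x3 intrinsics, pixels), "dist" ([k1, k2, p1, p2, k3] as OpenCV has them; the pictures are not rectified), "pose" (4x4, takes a point from camera to world coordinates). Camera axes: x right, y down, z forward; pixel columns grow to the right and rows downward; lengths in m; the calibration is good to about 2 mm. A picture is of the moment at which its call begins. There is no depth.
- ctrl.sign_off(): hands the job in; it is judged then, once.
Trained networks look in a picture, given as the dict that the camera call returned (one of the last four; its "shot" number tells which), for a name from the list of things; names that differ only in an ending like _2 or _b are one class to them, and where a whole thing is asked for, a point or a joint stands for the part that bears it (a point fixed in the world has none). Each returns a list of dicts, best first, with "confidence" (0 to 1); they miss things now and then, are a little off and sometimes report something else, mostly with a low value. They report only what shows in the picture. A call takes as long as a camera call.
- search_frame(picture, thing): "rect" ([left, top, right, bottom] in pixels, round what is visible of it).
- masks_of(picture, thing): "region" (400x640 bool, what is visible of it) and "rect" ([left, top, right, bottom] in pixels, round what is visible of it).
- landmark_of(picture, thing): "location" ([column, row] in pixels: a listed point, or the origin of a listed thing).
The state is a dict: "clock": time; "joint_pos": joint angles; "qvel": joint speeds; "joint_efforts": joint torques, N m; "tool_pos": TCP position; "tool_rot": TCP orientation; "force": force on the tool from outside, world axes, zero at the start; "torque": the same for the moment, N m; "opening": finger opening in m; "grip_force": force on a finger pad.
Only numpy, scipy, OpenCV 4.12 (cv2) and the standard library are available. Lean on these libraries where they do the work, as an engineer would, in place of code of your own. Each camera call takes 0.05 s, during which the arm holds its last target. There are 200 camera calls.

## Working session

There is one attempt and no reset: what is moved stays moved. The work goes in short steps, Python scripts to look and compute and a tool call to move; the robot and the scene stay as the last step left them, time stands still between calls to the robot, and variables do not carry over. Pictures are saved under pics/ and viewed, at most 10 in all, crops included, and the job is handed in when it is done.

Besides the shell and the picture viewer there is one more tool, called after "Emit:" in YAML: its name, and indented under it one key for each argument. play_rows: Moves the arm, as the interface text tells. Its arguments: {"type":"object","properties":{"rows":{"type":"array"},"newtons":{"type":"number"}},"required":["rows"]}

```bash
mkdir -p pics; cat > h.py <<'E'
import numpy as np, cv2
from plant import ctrl, cams, search_frame, masks_of, landmark_of
def ray(c,px):
    p=cv2.undistortPoints(np.array([[px]],float),np.array(c["intrinsics"]),np.array(c["dist"]))[0,0]
    T=np.array(c["pose"]); d=T[:3,:3]@np.array([p[0],p[1],1]); return T[:3,3],d/np.linalg.norm(d)
def tri(rs):
    A=sum(np.eye(3)-np.outer(d,d) for o,d in rs); b=sum((np.eye(3)-np.outer(d,d))@o for o,d in rs)
    x=np.linalg.solve(A,b); return x,[float(np.linalg.norm(np.cross(x-o,d))) for o,d in rs]
def proj(c,X):
    T=np.linalg.inv(np.array(c["pose"])); r,_=cv2.Rodrigues(T[:3,:3])
    return cv2.projectPoints(np.array([X],float),r,T[:3,3],np.array(c["intrinsics"]),np.array(c["dist"]))[0][0,0]
E
python3 - <<'E'
from h import *
np.set_printoptions(precision=4,suppress=True)
C={n:cams.camera(n) for n in("side","top")}
for n in C: cv2.imwrite(f"pics/{n}0.png",C[n]["image"]); print(n,np.array(C[n]["pose"]))
for t in["stem","collar","can1_mouth","can2_mouth","adapter_mid","nut_mid","gauge","spray","grease","socket"]:
    rs=[]
    for n in C:
        L=landmark_of(C[n],t)
        print(t,n,[(np.round(l["location"],1).tolist(),round(l["confidence"],2)) for l in L[:3]])
        if L: rs.append(ray(C[n],L[0]["location"]))
    if len(rs)==2: print("   ",*tri(rs))
o=ctrl.get_obs(); print(o,ctrl.tip_reach)
E
```

```text
side [[ 0.8843 -0.3496  0.3094  0.2938]
 [-0.4668 -0.6538  0.5955 -0.5569]
 [-0.0059 -0.671  -0.7414  0.7848]
 [ 0.      0.      0.      1.    ]]
top [[ 0.0191 -0.986   0.1655  0.4098]
 [-0.9998 -0.0171  0.0135 -0.0229]
 [-0.0105 -0.1658 -0.9861  1.2883]
 [ 0.      0.      0.      1.    ]]
stem side [([370.5, 255.1], 0.28)]
stem top [([268.4, 274.1], 0.52)]
    [ 0.5759  0.0061 -0.0718] [0.16781522539019636, 0.16781522539019653]
collar side [([251.4, 201.0], 0.84), ([419.2, 348.7], 0.28)]
collar top [([274.4, 274.5], 0.82)]
    [0.4514 0.1007 0.0555] [0.00435997186010005, 0.004359971860099882]
can1_mouth side [([301.2, 158.7], 0.67)]
can1_mouth top [([240.3, 202.0], 0.77)]
    [0.637  0.193  0.0505] [0.0002753369090354549, 0.00027533690903546663]
can2_mouth side [([374.2, 245.7], 0.69), ([302.6, 170.1], 0.27)]
can2_mouth top [([383.0, 203.6], 0.79)]
    [ 0.6417 -0.1694  0.0625] [0.005526043101578168, 0.005526043101578197]
adapter_mid side [([302.6, 172.6], 0.38)]
adapter_mid top [([243.3, 201.7], 0.6)]
    [ 0.6456  0.197  -0.0118] [0.003608562224076735, 0.0036085622240772455]
nut_m
[... 679 characters left out ...]
3]
socket side [([274.8, 138.6], 0.51), ([372.5, 196.0], 0.48)]
socket top [([312.4, 156.3], 0.47)]
    [0.5898 0.015  0.3183] [0.09094214947784202, 0.09094214947784185]
{'clock': 1.1, 'joint_pos': array([ 1.2512,  0.3829,  0.0439,  1.5979, -0.0179,  1.1612, -0.0499]), 'qvel': array([-0.0004, -0.0008, -0.0003, -0.0005, -0.0002,  0.0001,  0.0005]), 'joint_efforts': array([  0.0002, -43.3452,   1.0229, -24.9922,   0.0104,   0.0018,
         0.    ]), 'tool_pos': array([ 0.143 , -0.6341,  0.2393]), 'tool_rot': array([0.    , 0.9939, 0.1107, 0.    ]), 'force': array([ 0.3441,  0.3862, -0.418 ]), 'torque': array([-0.0115, -0.0394,  0.0342]), 'grip_force': 0.0, 'opening': 0.0853475204327736} 0.008
```

```bash
python3 - <<'E'
import cv2
t=cv2.imread("pics/top0.png")[100:340,130:470]; cv2.imwrite("pics/t1.png",cv2.resize(t,None,fx=2.3,fy=2.3))
t=cv2.imread("pics/side0.png")[80:380,150:550]; cv2.imwrite("pics/s1.png",cv2.resize(t,None,fx=2,fy=2))
E
```

```text
(no output)
```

View pics/t1.png

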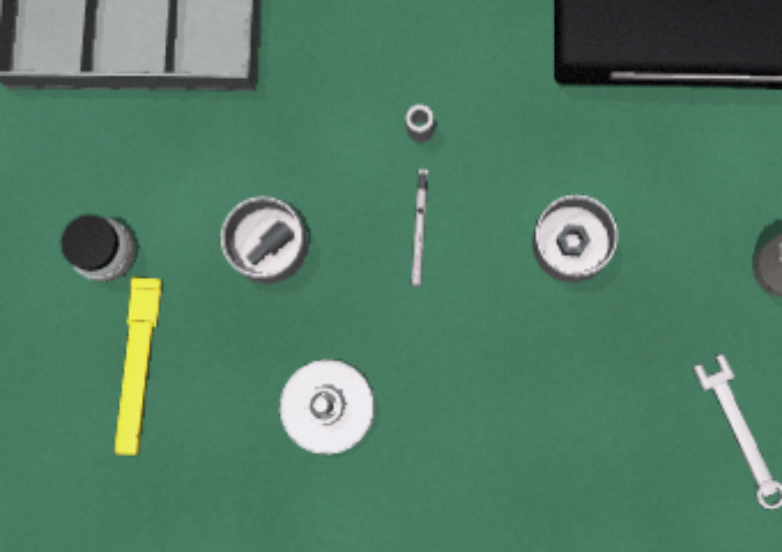

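View pics/s1.png

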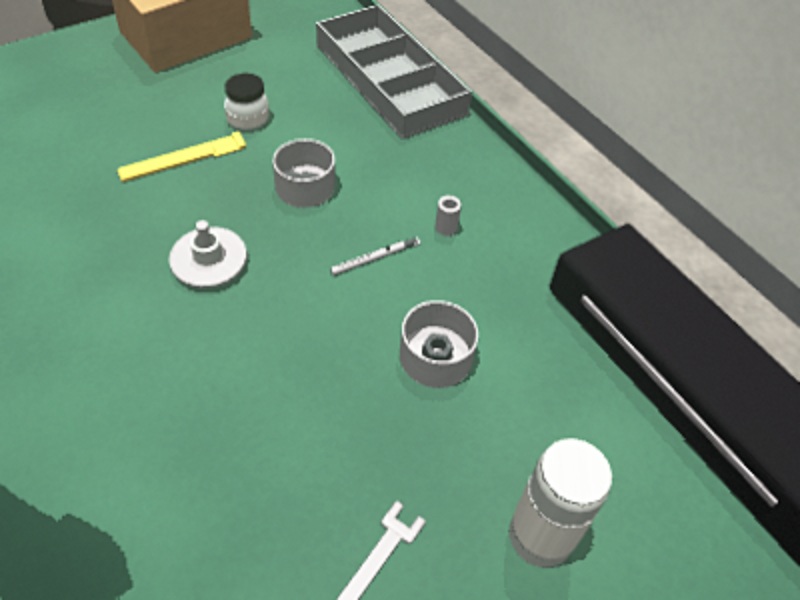

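Top crop: the lids are at about pixel (270,275). The left canister, at (244,203), holds the adapter and the right one holds the nut. The side crop agrees. I'll refine the lid and the left canister with ellipse fits.

```bash
cat > fit.py <<'E'
from h import *
from scipy.optimize import least_squares
def fit(C,t,R,zg=None):
    """fit silhouette ellipse outlines: centre of circle radius R from convex hull of masks"""
    out={}
    for n in C:
        M=masks_of(C[n],t)
        if not M: continue
        m=M[0]["region"].astype(np.uint8); cs,_=cv2.findContours(m,cv2.RETR_EXTERNAL,cv2.CHAIN_APPROX_NONE)
        out[n]=(max(cs,key=cv2.contourArea)[:,0,:].astype(float),M[0]["confidence"])
    return out
E
python3 - <<'E'
from fit import *
np.set_printoptions(precision=4,suppress=True)
C={n:cams.camera(n) for n in("side","top")}
V=[]
for n,bx in(("side",(200,130,340,260)),("top",(200,160,330,330))):
    im=C[n]["image"].copy()
    for t,col in(("outer_lid",(0,0,255)),("inner_lid",(255,0,0)),("can1_mouth",(0,255,255))):
        o=fit({n:C[n]},t,.05).get(n)
        if o:
            k,c=o; e=cv2.fitEllipse(cv2.convexHull(k.astype(np.float32))); print(n,t,c,e,k.min(0),k.max(0))
            for p in k.astype(int): im[p[1],p[0]]=col
    for t in("stem","collar","can1_mouth","flange"): print(n,t,[(np.round(l["location"],1).tolist(),round(l["confidence"],2)) for l in landmark_of(C[n],t)[:2]])
    # model overlay
    V.append(cv2.resize(im[bx[1]:bx[3],bx[0]:bx[2]],(390,520),interpolation=cv2.INTER_NEAREST) if n=="top" else cv2.resize(im[bx[1]:bx[3],bx[0]:bx[2]],(400,371),interpolation=cv2.INTER_NEAREST))
a=np.zeros((520,790,3),np.uint8); a[:371,:400]=V[0]; a[:,400:]=V[1]; cv2.imwrite("pics/z.png",a)
# circle projections
for n in C:
  for z in(.07,.04): print(n,z,proj(C[n],[.4514,.1007,z]))
E
```

```text
side inner_lid 0.74 ((301.4598388671875, 165.76504516601562), (32.53008270263672, 33.56074523925781), 8.91378116607666) [287. 150.] [316. 182.]
side can1_mouth 0.86 ((301.9040832519531, 166.263916015625), (33.65583801269531, 34.04910659790039), 155.6002960205078) [286. 150.] [316. 183.]
side stem [([248.6, 191.8], 0.39)]
side collar [([252.3, 200.3], 0.86)]
side can1_mouth [([296.5, 158.2], 0.71)]
side flange [([253.5, 211.7], 0.4)]
top outer_lid 0.86 ((271.15118408203125, 276.20013427734375), (39.95573043823242, 41.22015380859375), 43.10647201538086) [252. 256.] [291. 296.]
top inner_lid 0.54 ((247.7249755859375, 203.6073760986328), (10.148774147033691, 27.13221549987793), 47.75743103027344) [237. 195.] [256. 213.]
top can1_mouth 0.55 ((244.2541046142578, 203.72683715820312), (36.435306549072266, 38.63344192504883), 132.92066955566406) [226. 185.] [263. 222.]
top stem [([268.5, 274.5], 0.4), ([380.2, 204.6], 0.26)]
top collar [([272.6, 277.2], 0.87), ([379.6, 204.7], 0.19)]
top can1_mouth [([244.8, 205.3], 0.63), ([451.2, 289.1], 0.35)]
top flange [([272.6, 275.9], 0.51)]
side 0.07 [252.3439 196.8873]
side 0.04 [253.8246 204.5514]
top 0.07 [273.3905 275.9962]
top 0.04 [274.5946 276.4346]
```

View pics/z.png

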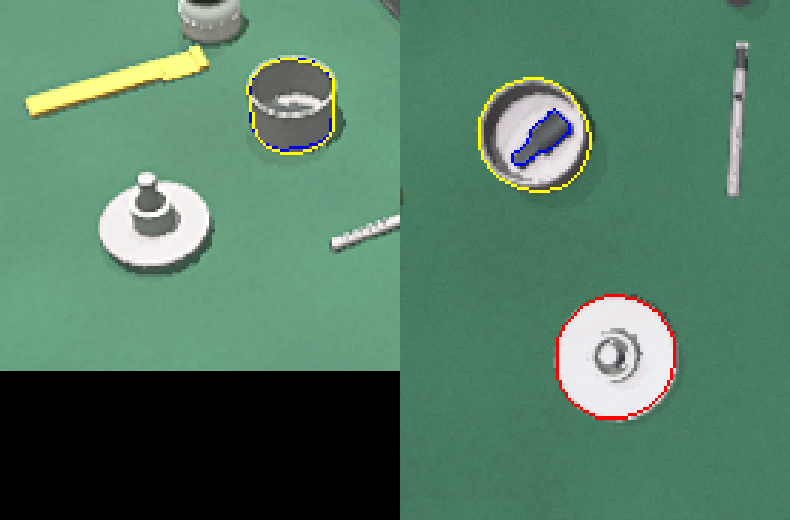

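The side view shows the stem top at about (251,193), the collar ring at (253.5,201.4) and the disc centre at (254,208). In the top view the stem top is at (270,276), the disc at (271.5,276) and the canister at (244,204). Next I'll fit silhouettes in both views, with height left free.

```bash
cat > fit.py <<'E'
from h import *
from scipy.optimize import least_squares
np.set_printoptions(precision=4,suppress=True)
a=np.linspace(0,2*np.pi,60,endpoint=False)
def hull(c,X,rings):
    P=np.concatenate([np.c_[X[0]+r*np.cos(a),X[1]+r*np.sin(a),np.full(60,X[2]+z)] for r,z in rings])
    T=np.linalg.inv(np.array(c["pose"])); rv,_=cv2.Rodrigues(T[:3,:3])
    p=cv2.projectPoints(P,rv,T[:3,3],np.array(c["intrinsics"]),np.array(c["dist"]))[0].astype(np.float32)
    return cv2.convexHull(p)
def nongreen(c,box,dark=False):
    im=c["image"]; x0,y0,x1,y1=box; h=cv2.cvtColor(im,cv2.COLOR_BGR2HSV); m=(h[...,1]<70).astype(np.uint8)
    k=np.zeros_like(m); k[y0:y1,x0:x1]=m[y0:y1,x0:x1]
    cs,_=cv2.findContours(k,cv2.RETR_EXTERNAL,cv2.CHAIN_APPROX_NONE); return max(cs,key=cv2.contourArea)[:,0,:].astype(float)
def solve(obs,X0,rings):
    """obs: list of (cam, contour px). signed distance of contour pixels to model hull = -0.5 (pixel centres inside)"""
    H=[(c,cv2.convexHull(k.astype(np.float32))[:,0] if True else k) for c,k in obs]
    f=lambda X: np.concatenate([[cv2.pointPolygonTest(hull(c,X,rings),(float(p[0]),float(p[1])),True)-.4 for p in k] for c,k in H])
    s=least_squares(f,X0,diff_step=1e-3,loss="soft_l1",f_scale=.5); return s.x,np.sqrt((s.fun**2).mean()) if s.fun.size else 0,s.cost
E
python3 - <<'E'
from fit import *
C={n:cams.camera(n) for n in("side","top")}
lid={"side":nongreen(C["side"],(225,180,280,235)),"top":nongreen(C["top"],(240,245,305,310))}
can={"side":nongreen(C["side"],(284,146,319,187)),"top":nongreen(C["top"],(220,180,270,228))}
for nm,d,X0,rg in(("lid",lid,[.451,.1,.001],[(.052,.011),(.052,.018),(.008,.078)]),("can",can,[.637,.193,.001],[(.045,0),(.045,.055)])):
    for n in d: print(nm,n,d[n].min(0),d[n].max(0))
    for k in(["side","top"],["side"],["top"]):
        X,r,c=solve([(C[n],d[n]) for n in k],X0,rg); print(nm,k,X,r)
E
```

```text
lid side [234. 190.] [273. 224.]
lid top [251. 256.] [292. 297.]
lid ['side', 'top'] [0.4519 0.1101 0.0022] 0.5918840194259666
lid ['side'] [0.4468 0.0904 0.0248] 0.19692413712610493
lid ['top'] [0.451  0.1065 0.0366] 0.12137187755966924
can side [286. 149.] [317. 183.]
can top [226. 185.] [263. 222.]
can ['side', 'top'] [0.6347 0.1844 0.0034] 0.4989063400651743
can ['side'] [0.6251 0.165  0.0228] 0.13625338946640114
can ['top'] [0.6305 0.1807 0.0288] 0.22189008181976735
```

Emit:
play_rows:
  rows:
    - [0.03,-0.0235,0,0,0,0,-1]
    - [0.03,-0.0235,0,0,0,0,-1]
    - [0.03,-0.0235,0,0,0,0,-1]
    - [0.03,-0.0235,0,0,0,0,-1]
    - [0.03,-0.0235,0,0,0,0,-1]
    - [0.03,-0.0235,0,0,0,0,-1]
    - [0.03,-0.0235,0,0,0,0,-1]
    - [0.03,-0.0235,0,0,0,0,-1]
    - [0.03,-0.0235,0,0,0,0,-1]
    - [0.03,-0.0235,0,0,0,0,-1]
    - [0.03,-0.0235,0,0,0,0,-1]
    - [0.03,-0.0235,0,0,0,0,-1]
    - [0.03,-0.0235,0,0,0,0,-1]
    - [0.0065,-0.032,0,0,0,0,-1]
    - [0.0065,-0.032,0,0,0,0,-1]
    - [0.0065,-0.032,0,0,0,0,-1]
    - [0.0065,-0.032,0,0,0,0,-1]
    - [0.0065,-0.032,0,0,0,0,-1]
    - [0.0065,-0.032,0,0,0,0,-1]
    - [0.0065,-0.032,0,0,0,0,-1]
  newtons: 40

```text
clock: 4.0
tool_pos: [0.4512, -0.0205, 0.2396]
tool_rot: [0.0, 0.994, 0.111, 0.0]
force: [-0.4, 0.6, -0.5]
opening: 0.0851
grip_force: 0.0
```

Emit:
play_rows:
  rows:
    - [0.0075,-0.0315,0.01,0,0,0,-1]
    - [0.0075,-0.0315,0.03,0,0,0,-1]
    - [0.0075,-0.0315,0.03,0,0,0,-1]
    - [0.0075,-0.0315,0.03,0,0,0,-1]
    - [0,0,0.02,0,0,0,-0.2]
    - [0,0,0,0,0,0,-0.2]
    - [0,0,0,0,0,0,-0.2]

```text
clock: 4.7
tool_pos: [0.453, 0.1073, 0.1194]
tool_rot: [0.0, 0.994, 0.11, -0.0]
force: [0.7, 0.3, 0.2]
opening: 0.051
grip_force: 0.0
```

```bash
python3 - <<'E'
from fit import *
C={n:cams.camera(n) for n in("side","top")}
o=ctrl.get_obs(); print(o["tool_pos"],o["opening"],o["joint_pos"])
V=[]
for n,bx in(("side",(200,130,340,250)),("top",(210,160,330,310))):
    im=C[n]["image"]; x0,y0,x1,y1=bx; s=400/(x1-x0) if n=="side" else 390/(x1-x0)
    z=cv2.resize(im[y0:y1,x0:x1],None,fx=s,fy=s,interpolation=cv2.INTER_CUBIC)
    for X,col in(([.4519,.109,.078],(0,0,255)),([o["tool_pos"][0],o["tool_pos"][1],.078],(255,0,255)),([.635,.184,.055],(0,255,255))):
        p=(proj(C[n],X)-[x0,y0]+.5)*s; cv2.circle(z,tuple(int(v) for v in p),3,col,1)
    V.append(z)
h=max(v.shape[0] for v in V); a=np.zeros((h,790,3),np.uint8); a[:V[0].shape[0],:400]=V[0]; a[:V[1].shape[0],400:]=V[1]; cv2.imwrite("pics/z2.png",a)
E
```

```text
[0.4543 0.107  0.1206] 0.05095526749699486 [ 0.2332  0.2465 -0.6015  2.1056  0.1883  0.8378 -1.8316]
```

View pics/z2.png

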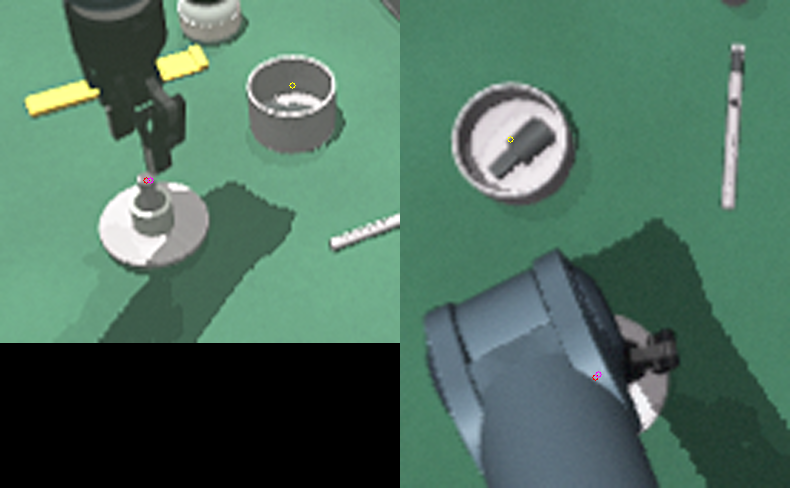

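The stem point in the side view matches the prediction at crop (148,181), and it lies under the tool. Going down to grip.

Emit:
play_rows:
  rows:
    - [-0.0005,-0.002,0.012,0,0,0,-0.2]
    - [0,0,0.013,0,0,0,-0.2]
    - [0,0,0.012,0,0,0,-0.2]
    - [0,0,0.012,0,0,0,-0.2]
    - [0,0,0.012,0,0,0,-0.2]
    - [0,0,0,0,0,0,-0.2]
    - [0,0,0,0,0,0,0.1]
    - [0,0,0,0,0,0,0.3]
    - [0,0,0,0,0,0,0.5]
    - [0,0,0,0,0,0,0.7]
    - [0,0,0,0,0,0,1]
    - [0,0,0,0,0,0,1]
    - [0,0,0,0,0,0,1]
  newtons: 60

```text
clock: 6.1
tool_pos: [0.4525, 0.1102, 0.0588]
tool_rot: [-0.0, 0.994, 0.111, 0.001]
force: [-0.6, 2.0, 2.9]
opening: 0.0142
grip_force: 58.5
```

Emit:
play_rows:
  rows:
    - [0,0,-0.005,0,0,0,1]
    - [0,0,-0.01,0,0,0,1]
    - [0,0,-0.015,0,0,0,1]
    - [0,0,-0.02,0,0,0,1]
    - [0,0,-0.02,0,0,0,1]
    - [0,0,-0.02,0,0,0,1]
    - [0.005,-0.001,-0.01,0,0,0,1]
    - [0.01,-0.0015,0,0,0,0,1]
    - [0.02,-0.0035,0,0,0,0,1]
    - [0.025,-0.004,0,0,0,0,1]
    - [0.025,-0.004,0,0,0,0,1]
    - [0.025,-0.004,0,0,0,0,1]
    - [0.025,-0.004,0,0,0,0,1]
    - [0.025,-0.004,0,0,0,0,1]
    - [0.02,-0.0035,0,0,0,0,1]
    - [0.01,-0.0015,0,0,0,0,1]
    - [0.005,-0.001,0,0,0,0,1]
    - [0,0,0,0,0,0,1]
    - [0,0,0,0,0,0,1]
    - [0,0,0,0,0,0,1]

```text
clock: 8.1
tool_pos: [0.6342, 0.1832, 0.1581]
tool_rot: [0.0, 0.994, 0.111, -0.001]
force: [-0.6, -0.2, -3.8]
opening: 0.0139
grip_force: 58.7
```

```bash
python3 - <<'E'
from fit import *
C={n:cams.camera(n) for n in("side","top")}
o=ctrl.get_obs(); print(o["tool_pos"],o["opening"],o["force"],o["grip_force"],o["tool_rot"])
V=[]
T=o["tool_pos"]
for n,bx in(("side",(230,80,370,200)),("top",(190,140,310,260))):
    im=C[n]["image"]; x0,y0,x1,y1=bx; s=390/(x1-x0)
    z=cv2.resize(im[y0:y1,x0:x1],None,fx=s,fy=s,interpolation=cv2.INTER_CUBIC)
    for X,r,col in(([T[0],T[1],T[2]-.041],.052,(0,0,255)),([T[0],T[1],T[2]-.048],.052,(255,0,255)),([.635,.1845,.055],.045,(0,255,255))):
        for p in hull(C[n],X,[(r,0)])[:,0]:
            p=(p-[x0,y0]+.5)*s; cv2.circle(z,tuple(int(v) for v in p),1,col,-1)
    V.append(z)
h=max(v.shape[0] for v in V); a=np.zeros((h,790,3),np.uint8); a[:V[0].shape[0],:390]=V[0]; a[:V[1].shape[0],400:]=V[1]; cv2.imwrite("pics/z3.png",a)
E
```

```text
[0.6346 0.1833 0.1584] 0.014337591353190529 [ 0.4675 -0.5777 -4.2805] 58.66268813610077 [ 0.0003  0.9939  0.1107 -0.0001]
```

View pics/z3.png

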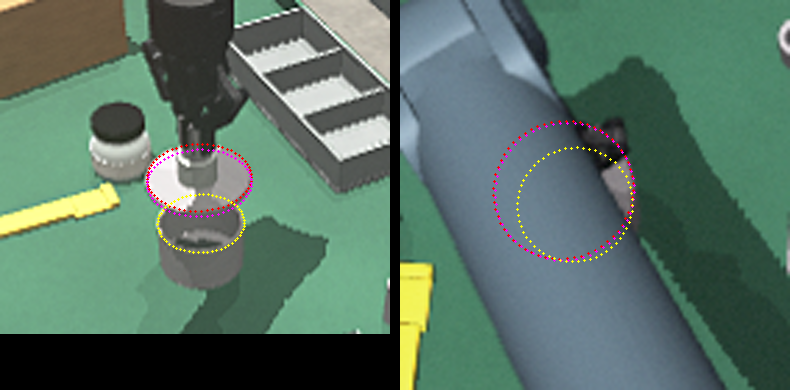

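Both lids are held level (3.8 N), and the disc outline fits the model in the side view, centred over the rim. Lowering.

Emit:
play_rows:
  rows:
    - [0.0005,-0.001,0.01,0,0,0,1]
    - [0,0,0.015,0,0,0,1]
    - [0,0,0.01,0,0,0,1]
    - [0,0,0.004,0,0,0,1]
    - [0,0,0.003,0,0,0,1]
    - [0,0,0.002,0,0,0,1]
    - [0,0,0.002,0,0,0,1]
    - [0,0,0,0,0,0,1]

```text
clock: 9.0
tool_pos: [0.6355, 0.1849, 0.1124]
tool_rot: [-0.0, 0.994, 0.111, 0.0]
force: [-0.8, -0.3, -4.1]
opening: 0.0143
grip_force: 58.7
```

Emit:
play_rows:
  rows:
    - [0,0,0.001,0,0,0,1]
    - [0,0,0.001,0,0,0,1]
    - [0,0,0.001,0,0,0,1]
    - [0,0,0.001,0,0,0,1]
    - [0,0,0.001,0,0,0,1]
    - [0,0,0.001,0,0,0,1]
    - [0,0,0,0,0,0,1]

```text
clock: 9.7
tool_pos: [0.6352, 0.1848, 0.106]
tool_rot: [0.0, 0.994, 0.111, -0.0]
force: [-0.7, 0.4, -3.2]
opening: 0.0139
grip_force: 58.7
```

Emit:
play_rows:
  rows:
    - [0,0,0.0007,0,0,0,1]
    - [0,0,0.0007,0,0,0,1]
    - [0,0,0.0005,0,0,0,1]
    - [0,0,0.0005,0,0,0,1]
    - [0,0,0,0,0,0,1]
    - [0,0,0,0,0,0,1]

```text
clock: 10.3
tool_pos: [0.6354, 0.1849, 0.1041]
tool_rot: [-0.0, 0.994, 0.111, 0.0]
force: [-1.7, 1.1, -1.9]
opening: 0.0142
grip_force: 58.9
```

Emit:
play_rows:
  rows:
    - [0,0,0.0005,0,0,0,1]
    - [0,0,0.0005,0,0,0,1]
    - [0,0,0,0,0,0,1]
    - [0,0,0,0,0,0,1]

```text
clock: 10.7
tool_pos: [0.6354, 0.1851, 0.1039]
tool_rot: [0.0, 0.994, 0.111, 0.0]
force: [-4.3, -0.2, 5.2]
opening: 0.0141
grip_force: 59.6
```

Emit:
play_rows:
  rows:
    - [0,0,-0.0005,0,0,0,0.7]
    - [0,0,0,0,0,0,0.5]
    - [0,0,0,0,0,0,0.2]
    - [0,0,0,0,0,0,-0.2]
    - [0,0,0,0,0,0,-0.6]
    - [0,0,-0.02,0,0,0,-0.6]
    - [0,0,-0.02,0,0,0,-0.6]
    - [0,0,0,0,0,0,-0.6]
    - [0,0,0,0,0,0,-0.6]
  newtons: 40

```text
clock: 11.6
tool_pos: [0.6358, 0.185, 0.1436]
tool_rot: [-0.0, 0.994, 0.111, 0.001]
force: [-0.1, -0.5, -0.8]
opening: 0.0684
grip_force: 0.0
```

```bash
python3 - <<'E'
from fit import *
C={n:cams.camera(n) for n in("side","top")}
o=ctrl.get_obs(); print(o["tool_pos"],o["opening"],o["force"])
for n in C:
  for t in("stem","collar"): print(n,t,[(np.round(l["location"],1).tolist(),round(l["confidence"],2)) for l in landmark_of(C[n],t)[:2]])
V=[]
T=[.6352,.1848]
c=C["side"]; im=c["image"]; x0,y0,x1,y1=(260,110,345,190); s=8
z=cv2.resize(im[y0:y1,x0:x1],None,fx=s,fy=s,interpolation=cv2.INTER_CUBIC); w=z.copy()
for zz,r,col in((.063,.052,(0,0,255)),(.056,.052,(255,0,255)),(.093,.02,(0,255,255)),(.123,.008,(255,0,0))):
    for p in hull(c,[*T,zz],[(r,0)])[:,0]:
        p=(p-[x0,y0]+.5)*s; cv2.circle(z,tuple(int(v) for v in p),1,col,-1)
cv2.imwrite("pics/z4.png",cv2.resize(z,(600,565)))
E
```

```text
[0.6346 0.1844 0.142 ] 0.06846055315145316 [ 0.0938 -0.0974  0.023 ]
side stem [([300.9, 141.3], 0.61)]
side collar [([301.8, 150.7], 0.72), ([275.8, 138.2], 0.64)]
top stem []
top collar []
```

View pics/z4.png

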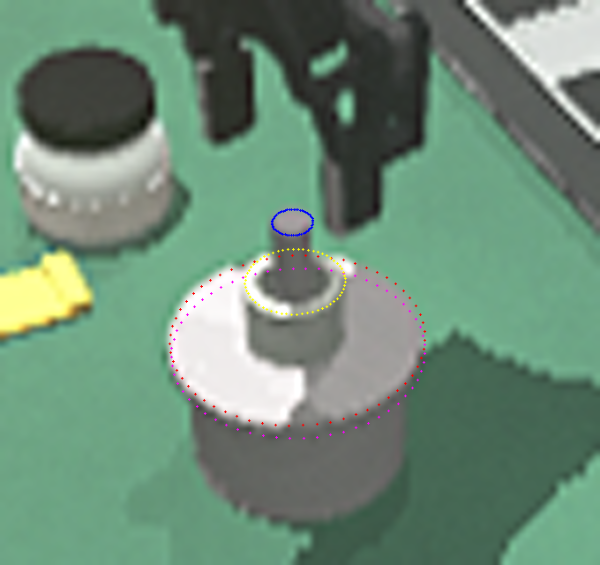

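The side view shows the lid seated and level, with the disc, collar and stem rings matching the model. Moving to the collar.

Emit:
play_rows:
  rows:
    - [0,0,0.015,0,0,0,-0.6]
    - [0,0,0.02,0,0,0,-0.6]
    - [0,0,0.015,0,0,0,-0.6]
    - [0,0,0.01,0,0,0,-0.6]
    - [0,0,0.006,0,0,0,-0.6]
    - [0,0,0.003,0,0,0,-0.6]
    - [0,0,0,0,0,0,-0.4]
    - [0,0,0,0,0,0,-0.25]
    - [0,0,0,0,0,0,-0.1]
  newtons: 40

```text
clock: 12.8
tool_pos: [0.6361, 0.1851, 0.0754]
tool_rot: [-0.0, 0.994, 0.111, 0.001]
force: [0.1, -0.7, 0.6]
opening: 0.0468
grip_force: 0.0
```

Emit:
play_rows:
  rows:
    - [0,0,0.0015,0,0,0,-0.1]
    - [0,0,0,0,0,0,-0.02]
    - [0,0,0,0,0,0,0.04]
    - [0,0,0,0,0,0,0.1]
    - [0,0,0,0,0,0,0.2]
    - [0,0,0,0,0,0,0.4]
    - [0,0,0,0,0,0,0.4]
  newtons: 40

```text
clock: 13.5
tool_pos: [0.6355, 0.1849, 0.0733]
tool_rot: [-0.0, 0.994, 0.111, 0.0]
force: [-1.7, -0.3, 3.3]
opening: 0.0388
grip_force: 40.0
```

Emit:
play_rows:
  rows:
    - [0,0,-0.001,0,0,0,0.4]
    - [0,0,-0.002,0,0,0,0.4]
    - [0,0,-0.003,0,0,0,0.4]
    - [0,0,-0.004,0,0,0,0.4]
    - [0,0,0,0,0,0,0.4]
    - [0,0,0,0,0,0,0.4]

```text
clock: 14.1
tool_pos: [0.6355, 0.1849, 0.0831]
tool_rot: [-0.0, 0.994, 0.111, 0.0]
force: [-0.3, -0.4, -0.7]
opening: 0.0393
grip_force: 40.4
```

Emit:
play_rows:
  rows:
    - [0,0,-0.005,0,0,0,0.4]
    - [0,0,-0.005,0,0,0,0.4]
    - [0,0,-0.007,0,0,0,0.4]
    - [0,0,-0.008,0,0,0,0.4]
    - [0,0,-0.01,0,0,0,0.4]
    - [0,0,-0.01,0,0,0,0.4]
    - [0,0,-0.01,0,0,0,0.4]
    - [0,0,-0.01,0,0,0,0.4]
    - [0,0,-0.01,0,0,0,0.4]
    - [0,0,-0.008,0,0,0,0.4]
    - [0,0,-0.005,0,0,0,0.4]
    - [0,0,-0.002,0,0,0,0.4]
    - [0,0,0,0,0,0,0.4]
    - [0,0,0,0,0,0,0.4]
    - [0,0,0,0,0,0,0.4]

```text
clock: 15.6
tool_pos: [0.635, 0.1846, 0.1722]
tool_rot: [0.0, 0.994, 0.111, -0.001]
force: [-0.2, 1.0, -0.9]
opening: 0.0393
grip_force: 40.4
```

```bash
python3 - <<'E'
from fit import *
c=cams.camera("side"); o=ctrl.get_obs(); print(o["tool_pos"],o["opening"],o["force"],o["grip_force"],o["qvel"])
x0,y0,x1,y1=(250,80,350,190); s=5.4
z=cv2.resize(c["image"][y0:y1,x0:x1],None,fx=s,fy=s,interpolation=cv2.INTER_CUBIC)
for zz,r,col in((.060,.045,(0,0,255)),(.163,.052,(0,255,255)),(.123,.008,(255,0,0))):
    for p in hull(c,[.6352,.1848,zz],[(r,0)])[:,0]:
        p=(p-[x0,y0]+.5)*s; cv2.circle(z,tuple(int(v) for v in p),1,col,-1)
cv2.imwrite("pics/z5.png",z)
E
```

```text
[0.635  0.1846 0.1722] 0.03940664500712997 [-0.661  -0.2466 -1.9502] 40.39414091035724 [ 0.001  -0.0008 -0.0017 -0.0027  0.0017 -0.0013  0.0009]
```

View pics/z5.png

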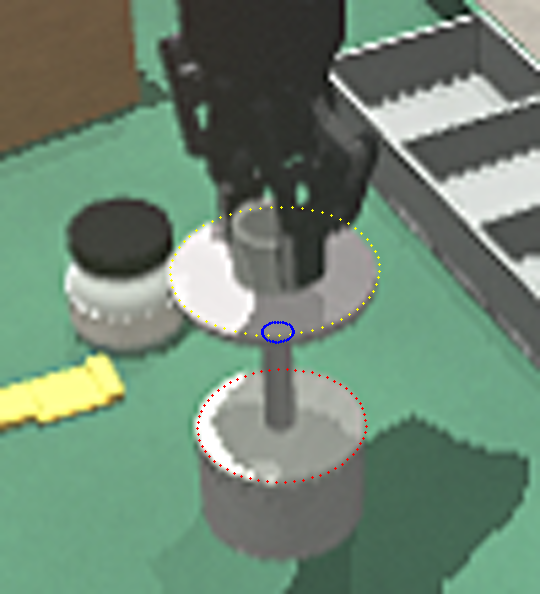

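The outer lid hangs level about 10 cm up, and the inner lid is still seated on the canister with its stem upright.

```bash
python3 -c "
from plant import ctrl; print(ctrl.sign_off())"
```

```text
the job is handed in; nothing more can be done
None
```

The job is handed in: the inner lid is seated in the left canister, the one with the adapter, and the gripper is holding the outer lid steady about 10 cm above where it sat.

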